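Show the notched paint-sample plate, label up

ROBOT

A 6-joint arm with a two-finger parallel gripper is mounted at the origin on the work surface. World frame = base frame: x ahead of the robot, y to its left, z up, the work surface at z = 0. Lengths are in m, angles in rad, forces in N, time in s.
With the tool pointing down it reaches from about 0.275 to 1 m from the base axis. Payload 8.4 kg.
Tool frame: the origin (TCP) lies on the centre line of the jaws, within the pads' length; the fingertips stand 17 mm ahead of it and the grasp point (between the pads) lies 2 mm behind it (bot.tcp_to_tips is the y of the fingertips in the tool frame, in m); y points along the fingers, z is the direction in which the jaws open and shut, and the axes are right-handed (so a half turn about y gives the same grasp; the last joint's range is limited). The gripper opens to 85 mm and grips with 20 to 120 N. Pads are 22 mm wide; open, the fingers measure 114 mm over their backs; the gripper's body (76 mm by 85 mm) begins 54 mm behind the grasp point. The pads swing forward as they close: fully open they stand 13 mm farther back than shut.
Start: joints at [1.347, 0.353, 1.633, -0, 1.155, -0.002], TCP at [0.137, 0.61, 0.248] pointing down, gripper open.
Joint ranges: [-2.63, 2.63], [-0.92, 2.1], [0.06, 2.66], [-1.3, 4.44], [0, 2.69], [-3.02, 3.02]. Speed limits (rad/s): [2.22, 2.22, 2.79, 3.14, 3.14, 3.14].

INTERFACE

Orientations are given as a unit quaternion [x, y, z, w].
In Python, from workcell import bot, hand, kinematics, get_obs, vision, hand_in gives the robot as it stands. The module is installed in compiled form; this text tells all that it offers. Calls block until the motion is done:
- bot.reach(position, orientation): joint-space move of the TCP to a pose.
- bot.servo_line(position, ori=None, velocity=0.15): straight line of the TCP; ori=None keeps the orientation; velocity is the mean speed in m/s.
- bot.goto_joints(angles): joint-space move.
- hand.move_gripper(opening, strength=None): finger opening in m; strength is the grip in N (None keeps the last); returns when the fingers have stopped.
- bot.dwell(seconds).
- kinematics.solve_ik(position, orientation): joint angles nearest the present ones, or None.
- get_obs(): the state.
- vision.read_camera(name): name is "side" or "top"; returns a dict with "frame" (480x640x3 uint8, red, green, blue), "intrinsics" (3x3 intrinsics, pixels), "view" (4x4, takes a point from world to camera coordinates). Camera axes: x right, y down, z forward; pixel columns grow to the right and rows downward; lengths in m; the calibration is good to about 2 mm. A picture is of the moment at which its call begins. There is no depth.
A pose or a line that the arm cannot do raises bot.IKError and nothing moves.
- hand_in(): hands the job in, once; it reports no verdict.
The state is a dict: "time_s": time; "joint_pos": joint angles; "joint_vel": joint speeds; "joint_efforts": joint torques, N m; "position": TCP position; "orientation": TCP orientation; "wrist_force": force on the tool from outside, world axes, zero at the start; "ft_torque": the same for the moment, N m; "gripper_width": finger opening in m.
Only numpy, scipy, OpenCV 4.12 (cv2) and the standard library are available. Lean on these libraries where they do the work, as an engineer would, in place of code of your own. Each camera call takes 0.05 s, during which the arm holds its last target.

TASK

Three painted plates stand in the drying rack; find the one with a small notch cut out of a top corner, which marks its frosted, labelled end. Draw it out gripping only its clear part, well off the frosted end, and finish while still holding it over the middle of the grey viewing card, about 15 cm above the table, its long edges level and its label face turned square to the card's red edge (where the viewer sits) and tipped upward at least halfway from upright to flat, the top edge leaning away from the viewer. Do not let go of it, and leave the other plates and the things around undisturbed.

Things in the scene. Friction and masses are not known exactly. Their poses are not given: they have to be found in the camera images.
- plate: notched plate, loose, teal clear part, 90 long (x) x 8 thick (y) x 60 mm tall (z, up), 50 g; origin mid lower edge. Clear x -45 to 20 mm; white frosted end x 20 to 45 mm, its top corner cut by a 10 mm notch. Label (white, coloured bars) on the frosted end's +y face: facing it upright, notch is top left. Stands upright, lowest 18 mm in a rack slot.
- plate_mid (a point): the centre of the notched plate, 30 mm above its lower edge; axes as the plate's
- plate_grip (a point): a good point to grip the notched plate: on its clear part, 12 mm from the centre away from the frosted end, 42 mm above its lower edge (18 mm below the top edge), in mid thickness; axes as the plate's
- plate_notch (a point): the centre of the 10 x 10 mm corner notch, at the upper corner of the frosted end; axes as the plate's
- spare_a: a loose painted glass-look plate the same size as the notched one (90 x 8 x 60 mm, x long, y thickness, z up; origin middle of its lower long edge), frosted at its +x end too but with four square corners and no label; standing in another slot of the rack. Leave it alone.
- spare_b: a loose painted glass-look plate the same size as the notched one (90 x 8 x 60 mm, x long, y thickness, z up; origin middle of its lower long edge), frosted at its +x end too but with four square corners and no label; standing in another slot of the rack. Leave it alone.
- rack: fixed pale wooden drying rack, 110 (x) x 190 (y) x 30 mm tall, at any yaw; origin centre of underside. Three open slots along its x at y = -75, 0, +75 mm, 10 mm wide, floor 12 mm above the table; one plate in each, any in any slot, top edges 72 mm above the table.
- card: fixed grey viewing card lying on the table, 150 (x) x 140 (y) x 3 mm, with a red strip along its +x edge; +x points to the viewer. Origin: centre of the underside.
- plate_pointer (a point): an imaginary point (nothing to touch) 250 mm from the notched plate's lower edge along its z, that is 190 mm past its top edge; axes as the plate's
- cup: loose red plastic cup, 68 mm across, 85 mm tall, origin centre of underside; leave alone
- paint_can: loose blue paint can, 48 mm across, 110 mm tall, origin centre of underside; leave alone
- tape: loose yellow roll of tape lying flat, 84 mm across, 24 mm tall, origin centre of underside; leave alone
There are look-alikes about, which are no part of the job. What is shaped like the plate but purple is not meant. Of the things that look like the card, take the one that is farthest to the robot's right at the start.

How it is judged:
On the way:
1. the notched plate is gripped by its clear part and lifted clear of the rack (contact force between plate and the fingers above 0.5 N and height (world z) of plate above 0.045 m and x of the grasp point in the frame of plate below 0.014 m), for 0.2 s.
At the end, for the whole second after the job is handed in: Notched plate still, held only by fingers on its clear part (at most 14 mm past centre); centre within 60 mm of the card's, 90-250 mm up; label face within 57 deg of straight up, top edge leaning away from the red edge; long edges within 23 deg of parallel to it; others within 30 mm (contact force between plate and the fingers above 0.5 N and x of the grasp point in the frame of plate below 0.014 m and horizontal distance between plate_mid and card below 0.06 m and height (world z) of plate_mid between 0.09 and 0.25 m and angle between plate's own y axis and vertical below 1 rad and angle between the x axis of plate and the y axis of card, either way round below 0.4 rad and x of plate_pointer in the frame of card below -0.03 m and linear speed of plate below 0.03 m/s and contact force between plate and card below 0.1 N and contact force between plate and rack below 0.1 N and not (distance of any of spare_a, spare_b, cup, paint_can, tape from where it was at the start of the episode above 0.03 m)); the arm keeps its last pose, push and grip.
It fails at once if the notched plate is gripped by its frosted end (contact force between plate and the fingers above 0.5 N and x of the grasp point in the frame of plate above 0.02 m).
It fails at once if the notched plate falls onto the table (height (world z) of plate below 0.007 m).
It fails at once if another plate or a thing around is moved more than 30 mm (distance of any of spare_a, spare_b, cup, paint_can, tape from where it was at the start of the episode above 0.03 m).
It also fails if it takes over 38 s, if anything falls off the work surface, if the arm or the gripper's body presses on something with over 40 N, if the wrist force passes 120 N, or if a joint passes its speed limit or range.

## Working session

There is one attempt and no reset: what is moved stays moved. The work goes in short steps, each a Python script; the robot and the scene stay as the last script left them, time stands still between calls to the robot, and variables do not carry over. Pictures are saved under pics/ and viewed, and the job is handed in when it is done.

```bash
mkdir -p pics; python3 - <<'E'
from workcell import bot,hand,kinematics,get_obs,vision
import cv2,pickle
d={}
for n in("top","side"):
    r=vision.read_camera(n); d[n]=r
    cv2.imwrite(f"pics/{n}0.png",r["frame"][:,:,::-1]); print(n,r["intrinsics"],r["view"])
pickle.dump(d,open("cam.pkl","wb"))
o=get_obs();print(o)
print(bot.tcp_to_tips)
E
```

```text
top [[457.34871335   0.         322.14213614]
 [  0.         457.34871335 240.13270981]
 [  0.           0.           1.        ]] [[-1.43590527e-02 -9.99896481e-01 -9.18891140e-04 -1.42640748e-02]
 [-9.96998140e-01  1.43873447e-02 -7.60770209e-02  5.75366576e-01]
 [ 7.60823659e-02 -1.76261193e-04 -9.97101521e-01  1.11072382e+00]
 [ 0.00000000e+00  0.00000000e+00  0.00000000e+00  1.00000000e+00]]
side [[518.2696863    0.         324.85515931]
 [  0.         518.2696863  236.57703597]
 [  0.           0.           1.        ]] [[ 0.9888927  -0.14743612  0.0188103  -0.54818931]
 [-0.09438639 -0.72069737 -0.68679437  0.16039883]
 [ 0.11481482  0.6773905  -0.72660833  1.11940972]
 [ 0.          0.          0.          1.        ]]
{'time_s': 0.1, 'joint_pos': array([ 1.34657145e+00,  3.53602094e-01,  1.63404425e+00, -1.70397848e-06,
        1.15518007e+00, -2.39916617e-03]), 'joint_vel': array([-0.00049179, -0.00271345, -0.00125737,  0.00230567, -0.00099504,
       -0.00033705]), 'joint_efforts': array([ 1.02662543e-03, -6.06362915e+01, -3.42820036e+01,  1.80249622e-04,
        3.87793334e-03,  1.90200879e-06]), 'position': array([0.13741971, 0.60930382, 0.24762888]), 'orientation': array([ 0.7031953 , -0.07831505,  0.0782175 , -0.70232837]), 'wrist_force': array([-0.61302166, -0.18093298, -0.61001096]), 'ft_torque': array([-0.03271074, -0.07347072,  0.04667846]), 'gripper_width': 0.08533718175436716}
0.017
```

View pics/top0.png

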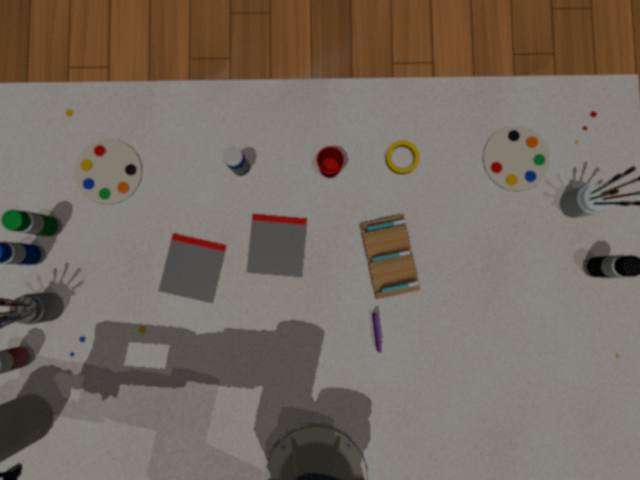

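View pics/side0.png

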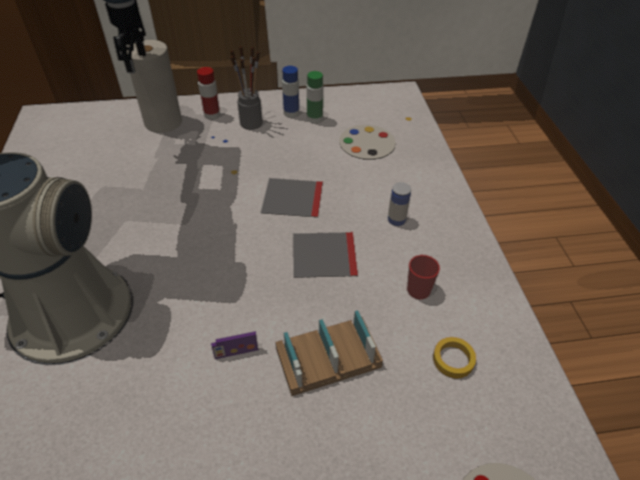

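Two grey cards are visible in the top view, at (193,268) and (277,246). The robot's right is image right, so (277,246) is the one meant. The rack is at (390,256) and the purple look-alike at (377,330). I'll enlarge the rack to find the notch.

```bash
python3 - <<'E'
import cv2,pickle,numpy as np
d=pickle.load(open("cam.pkl","rb"))
def crop(n,x,y,w,h,s,f):
    c=d[n]["frame"][y:y+h,x:x+w,::-1]
    c=cv2.resize(c,None,fx=s,fy=s,interpolation=cv2.INTER_CUBIC)
    for i in range(0,w,10): cv2.putText(c,str(x+i),(i*s,8),0,.3,(0,0,255),1)
    for i in range(0,h,10): cv2.putText(c,str(y+i),(0,i*s+4),0,.3,(0,0,255),1)
    cv2.imwrite(f,c)
crop("top",345,205,90,100,6,"pics/t1.png")
crop("side",270,300,120,95,6,"pics/s1.png")
crop("top",240,205,75,80,7,"pics/t2.png")
E
```

```text
(no output)
```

View pics/t1.png

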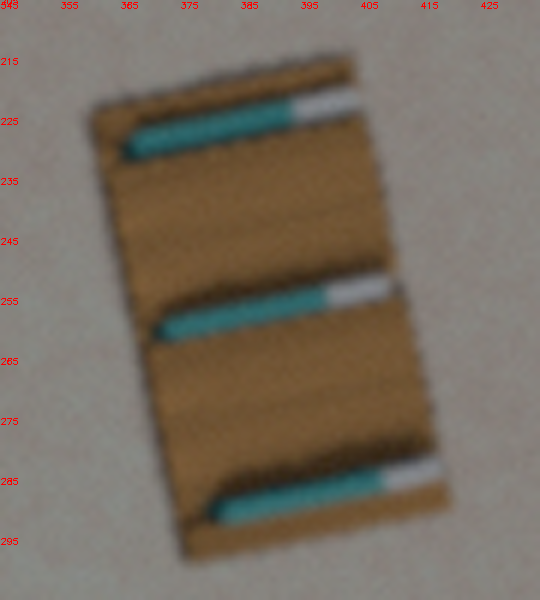

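View pics/s1.png

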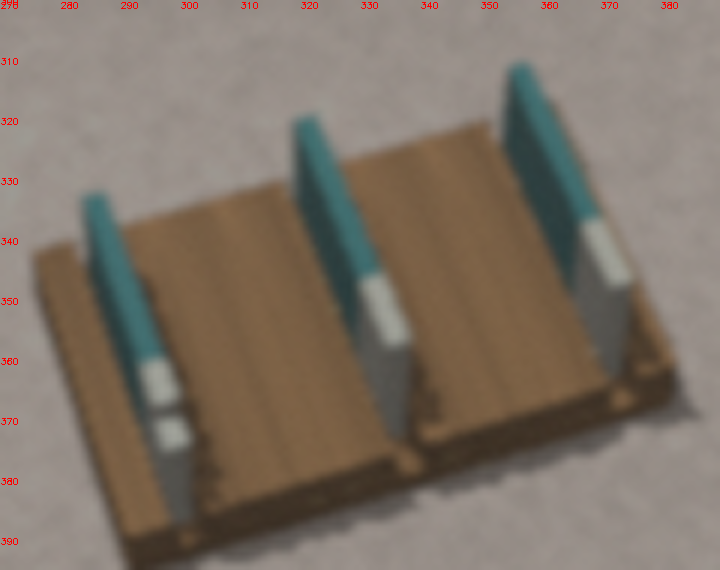

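View pics/t2.png

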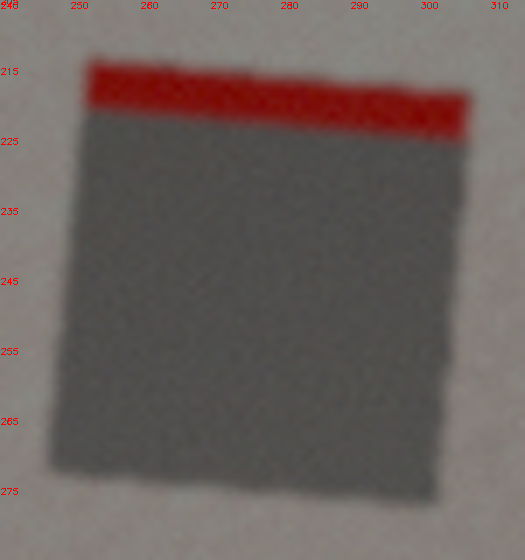

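In the side crop the notch shows on the left plate, with a gap in its white end at about (296,371). That is the plate nearest the robot, at top (400,287). The other two plates have square corners, and the purple one is excluded. Next I'll measure the rack, plate and card poses.

```bash
cat > h.py <<'E'
import pickle,numpy as np
d=pickle.load(open("cam.pkl","rb"))
def bp(n,u,v,z):
    K=d[n]["intrinsics"];V=d[n]["view"];R=V[:3,:3];C=-R.T@V[:3,3]
    r=R.T@np.linalg.inv(K)@[u,v,1]; return C+r*(z-C[2])/r[2]
def pr(n,p):
    K=d[n]["intrinsics"];V=d[n]["view"];q=K@(V[:3,:3]@p+V[:3,3]);return q[:2]/q[2]
E
python3 - <<'E'
from h import *
np.set_printoptions(precision=4,suppress=True)
def fit(n,pts,loc,z):
    w=np.array([bp(n,u,v,z)[:2] for u,v in pts]);l=np.array(loc)
    wc,lc=w.mean(0),l.mean(0)
    a=w-wc;b=l-lc
    th=np.arctan2((b[:,0]*a[:,1]-b[:,1]*a[:,0]).sum(),(a*b).sum())
    R=np.array([[np.cos(th),-np.sin(th)],[np.sin(th),np.cos(th)]])
    o=wc-R@lc;res=w-(l@R.T+o);print(n,o,np.degrees(th),"res mm",(res*1e3).round(1).tolist());return o,th
# rack x along plate x (toward -Y); y = +X ; slots y=-75 is nearest robot
print("rack top")
fit("top",[(360,223.3),(403.7,214.2),(420,289.2),(375.8,298.3)],[(-.055,.095),(.055,.095),(.055,-.095),(-.055,-.095)],.03)
# side: top corners: left-far(276,341.5) , near-left (291,388.5), near-right(382,358)
fit("side",[(275.5,341.5),(290.5,389),(382,360)],[(-.055,-.095),(.055,-.095),(.055,.095)],.03)
print("card")
fit("top",[(252.5,214),(306.5,218.5),(301.3,276.5),(247,271.5)],[(.075,.07),(.075,-.07),(-.075,-.07),(-.075,.07)],.003)
print("plate top ends")
for n,p in(("top",[(380.8,290.5),(418.3,282.8)]),("side",[(286,332.5),(299.5,373)])):
    for u,v in p: print(n,bp(n,u,v,.072))
E
```

```text
rack top
top [ 0.533 -0.188] -79.31115019445885 res mm [[-1.4, -0.2], [-0.8, -0.4], [1.2, 0.2], [1.1, 0.4]]
side [ 0.5321 -0.19  ] -79.02852092621033 res mm [[1.9, -1.0], [0.3, 0.5], [-2.2, 0.6]]
card
top [0.5659 0.0916] -5.7550258821159765 res mm [[-2.2, -1.1], [-1.6, 1.7], [1.7, 1.4], [2.1, -2.0]]
plate top ends
top [ 0.4508 -0.1585  0.072 ]
top [ 0.4675 -0.247   0.072 ]
side [ 0.4521 -0.1641  0.072 ]
side [ 0.4682 -0.2539  0.072 ]
```

```bash
cat >> h.py <<'E'
from scipy.spatial.transform import Rotation as Ro
def tool(px,py,pz,s):
    y=-pz; z=s*py; x=np.cross(y,z); return Ro.from_matrix(np.c_[x,y,z])
a=np.radians(-79.2)
PX=np.array([np.cos(a),np.sin(a),0]);PZ=np.array([0,0,1.]);PY=np.cross(PZ,PX)
G=np.array([0.459,-0.205,0])-.014*PX
c=np.radians(-5.75); CX=np.array([np.cos(c),np.sin(c),0]);CY=np.array([-np.sin(c),np.cos(c),0])
t=np.radians(55)
FX=-CY;FZ=np.cos(t)*PZ-np.sin(t)*CX;FY=np.cross(FZ,FX)
M=np.array([0.566,0.0916,0.165])
FT=M-.014*FX+.012*FZ-.002*FZ
E
python3 - <<'E'
from h import *
from workcell import bot,hand,kinematics,get_obs
print(FY)
for s in(1,-1):
    for p,q in((G+[0,0,.2],tool(PX,PY,PZ,s)),(G+[0,0,.054],tool(PX,PY,PZ,s)),(FT,tool(FX,FY,FZ,s))):
        j=kinematics.solve_ik(p,q.as_quat());print(s,p,None if j is None else np.round(j,2))
E
```

```text
[ 0.5706905  -0.05746551  0.81915204]
1 [ 0.45637666 -0.19124798  0.2       ] [-0.4   0.21  1.95 -0.    0.98 -0.59]
1 [ 0.45637666 -0.19124798  0.054     ] [-0.4   0.44  2.05 -0.    0.65 -0.59]
1 [0.55925233 0.10635025 0.17073576] [0.42 0.32 2.41 3.91 0.63 2.79]
-1 [ 0.45637666 -0.19124798  0.2       ] [-0.4   0.21  1.95 -0.    0.98  2.55]
-1 [ 0.45637666 -0.19124798  0.054     ] [-0.4   0.44  2.05 -0.    0.65  2.55]
-1 [0.55925233 0.10635025 0.17073576] [ 0.42  0.32  2.41  3.91  0.63 -0.35]
```

IK shows the final tilt needs a wrist flip, with j4 going from 0 to about 3.9. With s=-1, j4 and j6 counter-rotate, so the plate barely spins. I'll do the flip high up. First the grasp.

```bash
python3 - <<'E'
from h import *
from workcell import bot,hand,kinematics,get_obs,vision
import cv2
q=tool(PX,PY,PZ,-1).as_quat()
hand.move_gripper(.045,40)
bot.reach(G+[0,0,.2],q)
bot.servo_line(G+[0,0,.10],q,velocity=.15)
o=get_obs();print(o["time_s"],o["position"],np.round(o["joint_pos"],2))
for n in("top","side"):
    f=vision.read_camera(n)["frame"]
    x,y,w,h=(330,190,120,120) if n=="top" else (220,260,200,150)
    s=5 if n=="top" else 4
    cv2.imwrite(f"pics/{n}_pre.png",cv2.resize(f[y:y+h,x:x+w,::-1],None,fx=s,fy=s,interpolation=cv2.INTER_CUBIC))
for dz in(0,.1,.15):
  for dx in (0,-.05):
    j=kinematics.solve_ik(FT+[dx,0,dz],tool(FX,FY,FZ,-1).as_quat());print(dz,dx,None if j is None else np.round(j,2))
E
```

```text
4.4167 [ 0.45689679 -0.19136023  0.10053093] [-0.4   0.36  2.03 -0.    0.75  2.55]
0 0 [ 0.42  0.32  2.41  3.91  0.63 -0.35]
0 -0.05 [ 0.49  0.28  2.5   3.96  0.68 -0.32]
0.1 0 [ 0.42  0.06  2.34  4.39  0.44 -0.9 ]
0.1 -0.05 None
0.15 0 None
0.15 -0.05 None
```

View pics/side_pre.png

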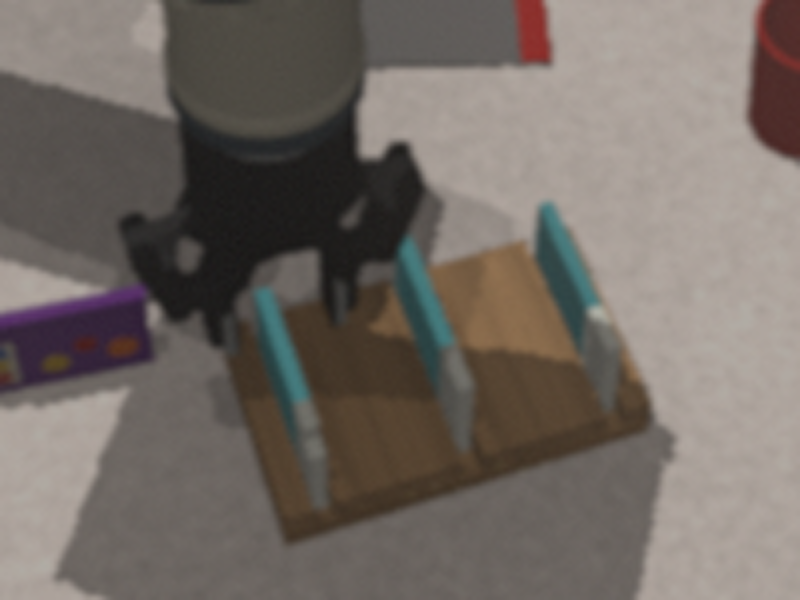

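View pics/top_pre.png

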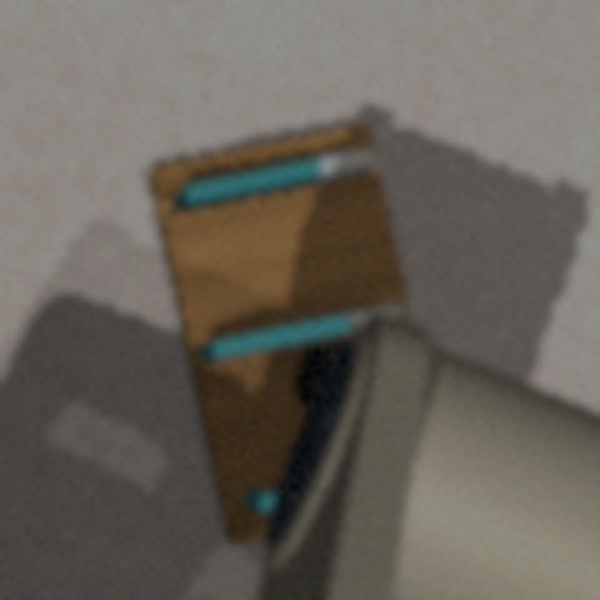

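The fingers straddle the notched plate (side crop: plate between the fingertips, clear of its neighbours). I'll descend, grip and lift.

```bash
python3 - <<'E'
from h import *
from workcell import bot,hand,kinematics,get_obs,vision
import cv2
q=tool(PX,PY,PZ,-1).as_quat()
bot.servo_line(G+[0,0,.053],q,velocity=.08)
o=get_obs();print(o["position"],o["wrist_force"])
hand.move_gripper(.0,40)
o=get_obs();print(o["time_s"],o["position"],o["wrist_force"],o["gripper_width"])
bot.servo_line(G+[0,0,.15],q,velocity=.08)
o=get_obs();print(o["time_s"],o["position"],o["wrist_force"],o["gripper_width"])
for n in("top","side"):
    f=vision.read_camera(n)["frame"]
    x,y,w,h=(330,190,120,120) if n=="top" else (220,220,200,150)
    s=5 if n=="top" else 4
    cv2.imwrite(f"pics/{n}_lift.png",cv2.resize(f[y:y+h,x:x+w,::-1],None,fx=s,fy=s,interpolation=cv2.INTER_CUBIC))
E
```

```text
[ 0.45650189 -0.19131674  0.05308535] [0.95347134 0.137038   0.00410999]
5.6667 [ 0.45673853 -0.19136954  0.05346577] [-1.15204697  0.30478021  6.07856748] 0.007517983230331452
7.0333 [ 0.45604927 -0.19110279  0.14948303] [ 0.36782728  0.14609514 -0.06240254] 0.008037156018998778
```

View pics/side_lift.png

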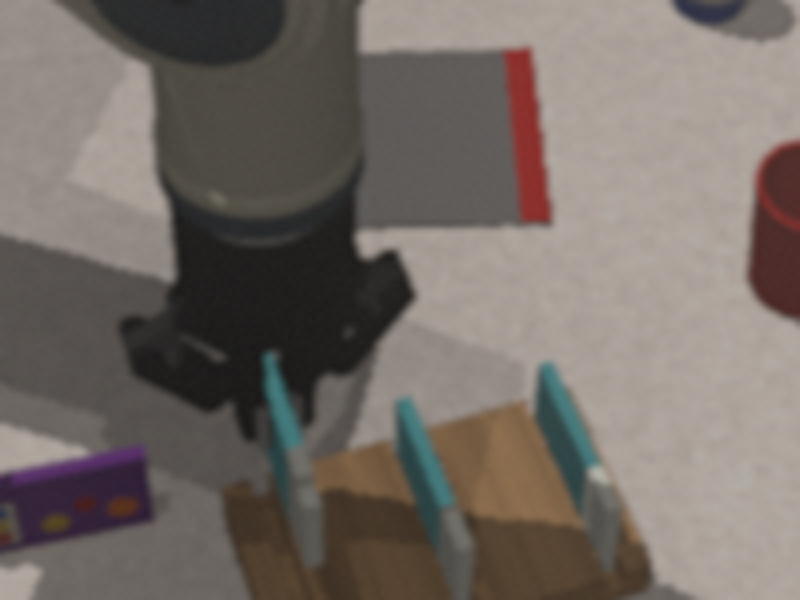

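The plate is held level on its teal part and is clear of the rack. Before the flip, I'll fit a quick FK from IK samples so I can check how low the plate gets.

```bash
cat > fk.py <<'E'
from h import *
from workcell import kinematics
A=[];B=[]
for x in np.linspace(.35,.7,6):
  for z in(.1,.2,.3,.4):
    for tl in(0,.2,-.3):
      y=np.array([np.sin(tl),0,-np.cos(tl)]);q=tool(np.array([0,-1,0]),np.cross(-y,[0,-1,0]),-y,-1)
      j=kinematics.solve_ik([x,0,z],q.as_quat())
      if j is None or abs(j[0])>.01 or abs(j[3])>.01: continue
      s=j[1]+j[2];w=s+j[4]
      A+=[[1,0,np.sin(j[1]),np.cos(j[1]),np.sin(s),np.cos(s),np.sin(w)],[0,1,np.cos(j[1]),-np.sin(j[1]),np.cos(s),-np.sin(s),np.cos(w)]];B+=[x,z]
P,res,rk,_=np.linalg.lstsq(np.array(A),np.array(B),rcond=None)
E
cat > plan.py <<'E'
from fk import *
from scipy.optimize import least_squares
def fk(j,sg=1):
    s=j[1]+j[2]
    W=np.array([P[0]+P[2]*np.sin(j[1])+P[3]*np.cos(j[1])+P[4]*np.sin(s)+P[5]*np.cos(s),0,P[1]+P[2]*np.cos(j[1])-P[3]*np.sin(j[1])+P[4]*np.cos(s)-P[5]*np.sin(s)])
    f=np.array([np.sin(s),0,np.cos(s)]);e1=np.array([np.cos(s),0,-np.sin(s)]);e2=np.array([0,1.,0])*sg
    y=np.cos(j[4])*f+np.sin(j[4])*(np.cos(j[3])*e1+np.sin(j[3])*e2)
    R=Ro.from_euler('z',j[0]).as_matrix();return R@(W+P[6]*y),R@y
if __name__=="__main__":
    print(P,rk,np.abs(np.array(A)@P-B).max())
    jf=kinematics.solve_ik(FT,tool(FX,FY,FZ,-1).as_quat())
    for sg in(1,-1): print(jf,fk(jf,sg),FT,-FZ)
    for dz in (.05,.08,.1): print(dz,kinematics.solve_ik(FT+[0,0,dz],tool(FX,FY,FZ,-1).as_quat()))
E
python3 plan.py
```

```text
Traceback (most recent call last):
  File "plan.py", line 1, in <module>
    from fk import *
  File "fk.py", line 12, in <module>
    P,res,rk,_=np.linalg.lstsq(np.array(A),np.array(B),rcond=None)
               ~~~~~~~~~~~~~~~^^^^^^^^^^^^^^^^^^^^^^^^^^^^^^^^^^^^
numpy.linalg.LinAlgError: 1-dimensional array given. Array must be two-dimensional
```

```bash
python3 - <<'E'
from h import *
from workcell import kinematics
for x in(.4,.5,.6):
  for z in (.15,.3):
   for s in(1,-1):
    j=kinematics.solve_ik([x,0,z],tool(np.array([0,-1,0]),np.array([1,0,0]),np.array([0,0,1]),s).as_quat());print(x,z,s,None if j is None else j.round(3))
E
```

```text
0.4 0.15 1 [-0.004  0.14   2.184 -0.     0.817 -0.004]
0.4 0.15 -1 None
0.4 0.3 1 [-0.004 -0.068  2.013 -0.     1.197 -0.004]
0.4 0.3 -1 None
0.5 0.15 1 [-0.003  0.285  1.986 -0.     0.87  -0.003]
0.5 0.15 -1 None
0.5 0.3 1 [-0.003  0.106  1.834 -0.     1.201 -0.003]
0.5 0.3 -1 None
0.6 0.15 1 [-0.003  0.423  1.772 -0.     0.947 -0.003]
0.6 0.15 -1 None
0.6 0.3 1 [-0.003  0.27   1.632 -0.     1.24  -0.003]
0.6 0.3 -1 None
```

```bash
sed -i 's/-y,-1)/-y,1)/' fk.py
cat >> plan.py <<'E'
    js=kinematics.solve_ik(G+[0,0,.30],tool(PX,PY,PZ,-1).as_quat());print("start",js)
    for k in np.linspace(0,1,11):
        p,y=fk(js+k*(jf-js),SG:=1); p2,y2=fk(js+k*(jf-js),-1)
        print(k.round(1),p.round(3),y.round(2),p2.round(3),y2.round(2))
E
python3 plan.py
```

```text
[2.63809764e-06 2.94002833e-01 5.68097406e-01 5.84026680e-07
 4.94299242e-01 5.84989443e-02 3.25701466e-01] 7 1.5038189817850878e-06
[ 0.42066757  0.31763768  2.41035136  3.91216111  0.62535865 -0.34878312] (array([0.55986886, 0.10498215, 0.17073623]), array([ 0.8150305 , -0.08206926, -0.57357644])) [0.55925233 0.10635025 0.17073576] [ 0.8150305  -0.08206926 -0.57357644]
[ 0.42066757  0.31763768  2.41035136  3.91216111  0.62535865 -0.34878312] (array([0.45140241, 0.34743381, 0.17073623]), array([ 0.48200637,  0.66232917, -0.57357644])) [0.55925233 0.10635025 0.17073576] [ 0.8150305  -0.08206926 -0.57357644]
0.05 [ 0.42066757  0.1781156   2.38365625  4.110489    0.51747011 -0.58391115]
0.08 [ 0.42066757  0.10213475  2.36116118  4.26971659  0.46815815 -0.76448074]
0.1 [ 0.42066757  0.05518838  2.34370206  4.39165381  0.44411516 -0.90025421]
start [-3.99857748e-01  9.75832524e-02  1.84414492e+00 -4.44089210e-16
  1.19986449e+00  2.55323935e+00]
0.0 [ 0.456 -0.193  0.3  ] [-0. -0. -1.] [ 0.456 -0.193  0.3  ] [-0.  0. -1.]
0.1 [ 0.501 -0.046  0.285] [ 0.12  0.33 -0.94] [ 0.431 -0.261  0.285] [-0.1  -0.33 -0.94]
0.2 [0.539 0.079 0.304] [ 0.23  0.59 -0.78] [ 0.445 -0.316  0.304] [-0.06 -0.63 -0.78]
0.3 [0.575 0.171 0.34 ] [ 0.35  0.74 -0.57] [ 0.496 -0.337  0.34 ] [ 0.11 -0.82 -0.57]
0.4 [0.61  0.226 0.376] [ 0.49  0.79 -0.36] [ 0.571 -0.31   0.376] [ 0.37 -0.85 -0.36]
0.5 [0.642 0.245 0.398] [ 0.64  0.74 -0.21] [ 0.647 -0.232  0.398] [ 0.65 -0.73 -0.21]
0.6 [0.666 0.238 0.394] [ 0.78  0.61 -0.14] [ 0.699 -0.111  0.394] [ 0.88 -0.46 -0.14]
0.7 [0.676 0.212 0.364] [ 0.88  0.44 -0.16] [0.707 0.032 0.364] [ 0.98 -0.11 -0.16]
0.8 [0.663 0.177 0.31 ] [ 0.93  0.25 -0.26] [0.664 0.172 0.31 ] [ 0.94  0.24 -0.26]
0.9 [0.624 0.139 0.242] [ 0.91  0.07 -0.41] [0.574 0.283 0.242] [ 0.76  0.51 -0.41]
1.0 [0.56  0.105 0.171] [ 0.82 -0.08 -0.57] [0.451 0.347 0.171] [ 0.48  0.66 -0.57]
```

The fitted FK matches IK. The direct joint path stays above z≈0.24 until the final descent over the card and keeps clear of everything, so I'll run it.

```bash
python3 - <<'E'
from h import *
from workcell import bot,hand,kinematics,get_obs,vision
import cv2
q=tool(PX,PY,PZ,-1).as_quat()
bot.servo_line(G+[0,0,.30],q,velocity=.12)
jf=kinematics.solve_ik(FT,tool(FX,FY,FZ,-1).as_quat()); print(jf)
bot.goto_joints(jf); bot.dwell(.3)
o=get_obs();print(o["time_s"],o["position"],FT,o["gripper_width"],o["wrist_force"],np.abs(o["joint_vel"]).max())
for n in("top","side"):
    r=vision.read_camera(n);cv2.imwrite(f"pics/{n}_fin.png",r["frame"][:,:,::-1])
    x,y,w,h=(200,150,160,150) if n=="top" else (220,130,200,150)
    cv2.imwrite(f"pics/{n}_finc.png",cv2.resize(r["frame"][y:y+h,x:x+w,::-1],None,fx=4,fy=4,interpolation=cv2.INTER_CUBIC))
    C=lambda a,b:pr(n,M+a*FX+b*FZ).round(1)
    print(n,"pred corners",C(-.045,-.03),C(.045,-.03),C(.045,.03),C(-.045,.03))
E
```

```text
[ 0.42066757  0.31763768  2.41035136  3.91216111  0.62535865 -0.34878312]
12.1 [0.55931921 0.10630686 0.17080163] [0.55925233 0.10635025 0.17073576] 0.007606158738760259 [ 0.69696896 -0.78025545 -0.06384731] 0.0015738407553014975
top pred corners [251.  227.8] [291.7 231.3] [288.5 252.8] [246.2 249.1]
side pred corners [335.1 195.1] [337.7 223.3] [314.8 212.2] [313.4 183.9]
```

View pics/side_finc.png

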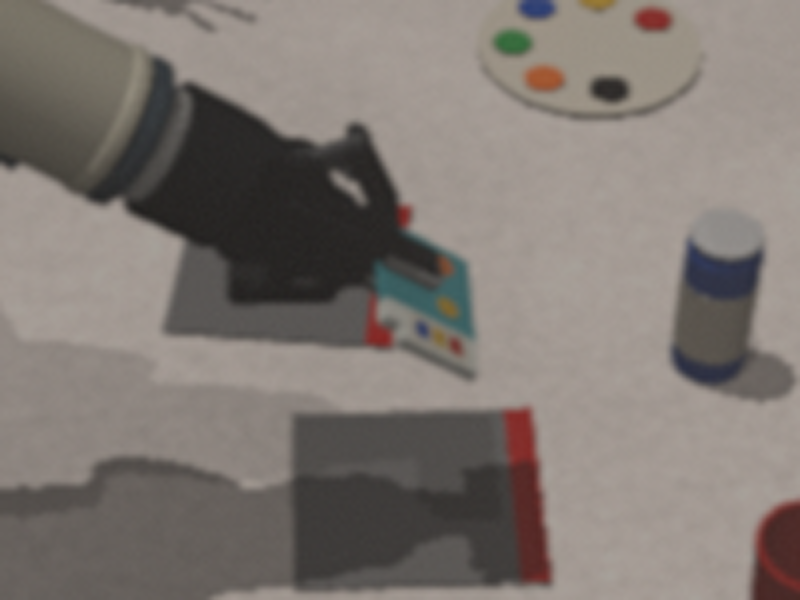

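View pics/top_finc.png

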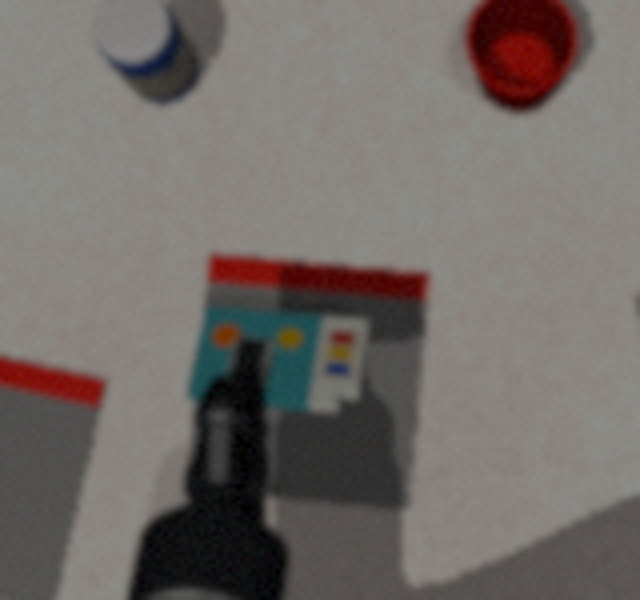

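View pics/side_fin.png

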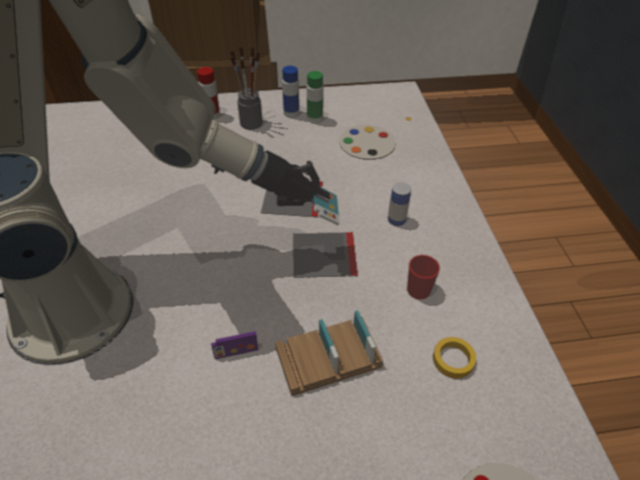

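The top crop shows the plate at about (248–292, 228–253), against predicted corners (251,228), (292,231), (289,253) and (246,249). The label is up and the notch is at the far-from-viewer corner. The side view agrees: bars face the red edge, grip is on the teal part, and the other things are where they were. Handing in.

```bash
python3 -c "
from workcell import hand_in,get_obs
o=get_obs();print(o['time_s'],o['position'],o['gripper_width'])
hand_in()"
```

```text
12.2 [0.55929239 0.10630829 0.17078273] 0.0074897494200165384
the job is handed in; nothing more can be done
```

I drew the notched plate out of the slot nearest the robot and handed the job in at 12.2 s, still holding it over the right-hand viewing card. No verdict is reported.

**Grip:** The fingers hold the teal part about 14 mm from the centre, away from the frosted end, at 40 N.

**Pose:** By design the label face is 35° from straight up, with the top edge leaning away from the red edge. The long edges are level and parallel to the red edge, and the plate's centre is about 165 mm above the table.

**Last checks:**
- The TCP was within 0.1 mm of its target, and the gripper width of 7.5–8 mm fits the 8 mm plate.
- In the top view the plate's corners matched my predictions to within a few pixels, and the side view agreed with it.
- By eye, the spare plates, cup, paint can and tape had not moved in the last side picture. I did not measure them.
- No check failed or disagreed.

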